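# Make up two medicine kits

## Robot

A 6-joint arm with a two-finger parallel gripper is mounted at the origin on a cart in front of the work surface, level with it; the furniture and walls round the work are solid. World frame = base frame: x ahead of the robot, y to its left, z up, the work surface at z = 0. Lengths are in m, angles in rad, forces in N, time in s.
With the tool pointing down it reaches from about 0.225 to 0.875 m from the base axis. Payload 3.4 kg.
Tool frame: the origin (TCP) lies at the very end of the fingers, on their centre line; the grasp point (between the pads) lies 19 mm behind it; z points along the fingers, y is the line along which they close (so a half turn about z gives the same grasp; the last joint's range is limited). The gripper opens to 85 mm and grips with 20 to 120 N. Pads are 22 mm wide; open, the fingers measure 114 mm over their backs; the gripper's body (76 mm by 85 mm) begins 54 mm behind the grasp point. The pads swing forward as they close: fully open they stand 13 mm farther back than shut.
Start: joints at [-1.338, 0.276, 1.505, -0, 1.361, -0.121], TCP at [0.199, -0.539, 0.231] pointing down, gripper open.
Joint ranges: [-2.89, 2.89], [-0.75, 2.08], [0.22, 2.7], [-1.18, 4.32], [0.11, 2.71], [-2.7, 2.7]. Speed limits (rad/s): [2.57, 2.57, 3.14, 3.14, 3.14, 3.14].

## Interface

Orientations are given as a unit quaternion [w, x, y, z].
In Python, from rig import manip, eyes gives the robot as it stands.
- The arm moves only by the tool servo_tool, never from a script. Its argument "series" is text: rows parted by semicolons, each of 7 numbers parted by spaces: the shift along the tool's x, y, z in m, then the turn, a rotation vector about the tool's x, y, z in degrees, then the closure, from 0 (fully open) to 1 (shut). In form: dx dy dz ax ay az fingers; .... A call has 1 to 5 rows; each row is the pose to reach, as a shift and turn from the pose commanded when the call began, along the tool's axes at that moment; what a row does not reach only later rows make up. A row lasts 1/10 s, in which the tool goes at most 50 mm and 8.59 degrees, less where a joint would pass 70% of its speed; a pose out of reach is approached as far as the arm can. A call with a gripper value outside its range is refused whole. The fingers move at their own pace and stop on an object; "squeeze" is the grip in N (left out, the last holds). Time passes only in rows, so rows that repeat a pose let the fingers close. It gives the time, the measured TCP pose, the force, the opening and the grip force at its end, in the units of the state.
- manip.get_state(): the state, without advancing time (a new reading comes with each control period).
- eyes.get_image(name): name is "side" or "top" or "wrist"; returns the picture (400x640x3 uint8, red, green, blue); there is no depth.
- eyes.camera_info(name): a dict with "fx", "fy", "cx", "cy" (pixels), "dist" ([k1, k2, p1, p2, k3] as OpenCV has them; the pictures are not rectified), "eye" and "orientation" of the camera in the world. Camera axes: x right, y down, z forward; pixel columns grow to the right and rows downward; lengths in m; the calibration is good to about 2 mm. A picture is of the moment at which its call begins: read the wrist's pose just before it. camera_info takes no time and is no camera call; for the wrist camera it gives the pose at the moment of the call.
- manip.sign_off(): hands the job in; it is judged then, once.
The state is a dict: "clock": time; "qpos": joint angles; "qd": joint speeds; "effort": joint torques, N m; "position": TCP position; "ee_rot": TCP orientation; "contact_force": force on the tool from outside, world axes, zero at the start; "moment": the same for the moment, N m; "width": finger opening in m; "gripper_force": force on a finger pad.
Only numpy, scipy, OpenCV 4.12 (cv2) and the standard library are available. Lean on these libraries where they do the work, as an engineer would, in place of code of your own. Each camera call takes 0.05 s, during which the arm holds its last target. There are 200 camera calls.

## Task

Make up two medicine kits from the stock on the desk. The travel jar gets the smallest and the middle tablet bottle of the three, fed one at a time through its neck, smallest first so that it is at the bottom; the two-compartment tray gets the tallest bottle, standing in the square compartment, and the thick carton, lying flat as it does now in the long compartment, both set down gently rather than dropped. Leave the flatter carton and the empty white cup where they are.

Things in the scene. Friction and masses are not known exactly. Their poses are not given: they have to be found in the camera images.
- small_bottle: A white tablet bottle with a ribbed cap, standing upright. Loose. Round: the smallest of the three; body 38 mm across up to 46 mm high, cap 32 mm across above that, 56 mm high in all, green cap. Origin: centre of its underside; z up along the bottle; its yaw has no meaning.
- middle_bottle: A white tablet bottle with a ribbed cap, standing upright. Loose. Round: the middle one of the three; body 43 mm across up to 54 mm high, cap 36 mm across above that, 66 mm high in all, white cap, white label with a red pattern. Origin: centre of its underside; z up along the bottle; its yaw has no meaning.
- tall_bottle: A white tablet bottle with a ribbed cap, standing upright. Loose. Round: the tallest of the three; body 48 mm across up to 64 mm high, cap 41 mm across above that, 78 mm high in all, white cap, blue label band. Origin: centre of its underside; z up along the bottle; its yaw has no meaning.
- thick_carton: The thicker of the two medicine cartons, white and violet, 46 x 74 x 36 mm (x, y, z), loose, lying on its largest-area side. Origin: centre of its underside; x along the short side, y along the long side, z up.
- flat_carton: The flatter, longer carton, white and blue, 50 x 92 x 24 mm (x, y, z), loose. Not part of either kit: leave it. Origin: centre of its underside; y along the long side.
- white_cup: An empty open white plastic cup, 62 mm across the rim, 40 mm high, loose and light. Not part of either kit: leave it. Origin: centre of its underside.
- jar: The travel jar: open, round, opaque grey-white plastic, fixed on the desk, 155 mm high. Belly 86 mm outside, 78 mm inside; from 128 mm up to the rim a straight neck, 68 mm outside, 60 mm inside; inner floor 5 mm above the desk. A bottle let go upright in the neck falls in and may stand or lean inside. Origin: centre of its underside, on the jar's axis; z up.
- tray: The kit tray: a low grey plastic tray fixed on the desk, 84 x 192 mm (x, y), walls 4 mm thick and 14 mm high, floor 3 mm thick, open above; one cross wall divides it into a long and a square compartment. Origin: centre of its underside; y along its length, towards the square compartment. The stock stands in two rows roughly along the same direction.
- long_cell (a point): Centre of the floor of the tray's long compartment, 76 mm (x) by 104 mm (y) inside, floor 3 mm above the desk; axes as the tray's.
- square_cell (a point): Centre of the floor of the tray's square compartment, 76 x 76 mm inside, floor 3 mm above the desk; axes as the tray's.
Not all that is in view belongs to the job. What is shaped like the jar but blue is not meant.

How it is judged:
By the outcome, as a careful person would: the job done as asked, in the order asked, and still so for the second after the job is handed in, with the robot touching nothing.
It also fails if it takes over 128 s, if anything falls off the work surface, if the arm or the gripper's body presses on something with over 40 N, if the wrist force passes 120 N, or if a joint passes its speed limit or range.

## Working session

There is one attempt and no reset: what is moved stays moved. The work goes in short steps, Python scripts to look and compute and a tool call to move; the robot and the scene stay as the last step left them, time stands still between calls to the robot, and variables do not carry over. Pictures are saved under pics/ and viewed, at most 15 in all, crops included, and the job is handed in when it is done.

Besides the shell and the picture viewer there is one more tool, called as a command line: name --argument value ..., lists and objects as JSON in quotes. servo_tool: Moves the arm, as the interface text tells. Its arguments: {"type":"object","properties":{"series":{"type":"string"},"squeeze":{"type":"number"}},"required":["series"]}

```bash
mkdir -p pics; ls
python3 - <<'E'
from rig import manip, eyes
import cv2
for n in ("top","side"):
    im=eyes.get_image(n); cv2.imwrite(f"pics/{n}0.png",im[:,:,::-1]); print(n,eyes.camera_info(n))
print(manip.get_state())
E
```

```text
pics
top {'fx': 480.27127334246524, 'fy': 480.27127334246524, 'cx': 327.1288661067419, 'cy': 196.15691839858158, 'dist': array([-0.10522785,  0.        ,  0.        ,  0.        ,  0.        ]), 'eye': array([ 0.35806178, -0.06296343,  1.19287996]), 'orientation': array([-0.04863797,  0.71468464, -0.6954493 ,  0.05666112])}
side {'fx': 373.9832275603201, 'fy': 373.9832275603201, 'cx': 321.8727307305392, 'cy': 192.81782120694817, 'dist': array([-0.06780785,  0.        ,  0.        ,  0.        ,  0.        ]), 'eye': array([0.26734479, 0.36259523, 0.72832031]), 'orientation': array([ 0.08663882, -0.25029027,  0.91079147, -0.31671341])}
{'clock': 0.1, 'qpos': array([-1.33796103e+00,  2.76534729e-01,  1.50603957e+00,  7.81198729e-06,
        1.36070363e+00, -1.20963185e-01]), 'qd': array([-0.0005825 , -0.00040565, -0.0015624 ,  0.00094198, -0.00075602,
        0.00171754]), 'effort': array([ 1.03810646e-03, -4.17699301e+01, -2.46405762e+01, -2.02143879e-04,
        5.85031608e-03,  1.91898005e-05]), 'position': array([ 0.19912059, -0.53890198,  0.23051136]), 'ee_rot': array([-8.41531956e-04,  9.84393885e-01,  1.75977186e-01, -4.32957295e-05]), 'contact_force': array([-0.73440142,  0.32764163, -0.23501902]), 'moment': array([0.02663029, 0.0068132 , 0.04511734]), 'gripper_force': 0.0, 'width': 0.08551154342805173}
```

View pics/top0.png

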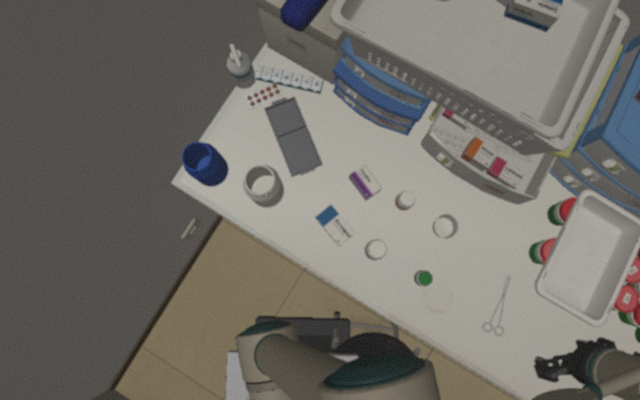

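View pics/side0.png

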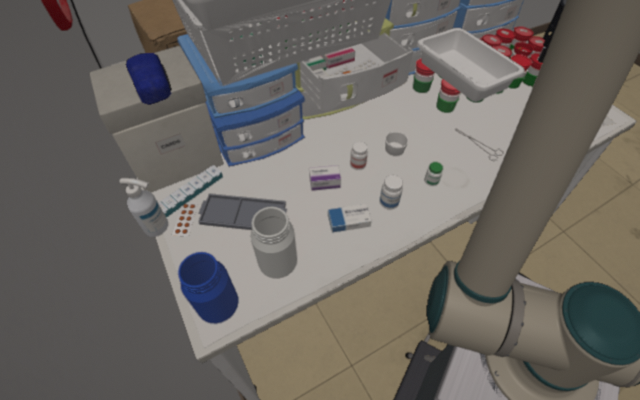

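The top view shows the jar at (263,185), tray (293,135), thick carton (365,182), flat carton (335,225), tall bottle (376,249), middle bottle (405,200), cup (445,226) and small bottle (424,278). The blue jar is the decoy. The side view shows the same layout. I'll zoom in next.

```bash
cat > h.py <<'E'
import numpy as np, cv2
from scipy.spatial.transform import Rotation as R
from rig import manip, eyes
def rot(q): return R.from_quat([q[1],q[2],q[3],q[0]]).as_matrix()
def ray(ci,p):
    K=np.array([[ci['fx'],0,ci['cx']],[0,ci['fy'],ci['cy']],[0,0,1]])
    u=cv2.undistortPoints(np.array([[p]],float),K,ci['dist'])[0,0]
    return ci['eye'],rot(ci['orientation'])@np.array([u[0],u[1],1])
def plane(ci,p,z):
    e,d=ray(ci,p); return e+d*(z-e[2])/d[2]
def proj(ci,P):
    Rm=rot(ci['orientation']); K=np.array([[ci['fx'],0,ci['cx']],[0,ci['fy'],ci['cy']],[0,0,1]])
    return cv2.projectPoints(np.array(P,float).reshape(-1,1,3),cv2.Rodrigues(Rm.T)[0],-Rm.T@ci['eye'],K,ci['dist'])[0][:,0]
E
python3 - <<'E'
from h import *
im=cv2.imread("pics/top0.png"); c=im[85:300,240:470]
c=np.clip((c.astype(float)-60)*1.35,0,255).astype(np.uint8)
cv2.imwrite("pics/topc.png",cv2.resize(c,None,fx=2.75,fy=2.75,interpolation=cv2.INTER_CUBIC))
im=cv2.imread("pics/side0.png"); c=im[125:285,190:450]
c=np.clip((c.astype(float)-60)*1.35,0,255).astype(np.uint8)
cv2.imwrite("pics/sidec.png",cv2.resize(c,None,fx=3,fy=3,interpolation=cv2.INTER_CUBIC))
E
```

```text
(no output)
```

View pics/topc.png

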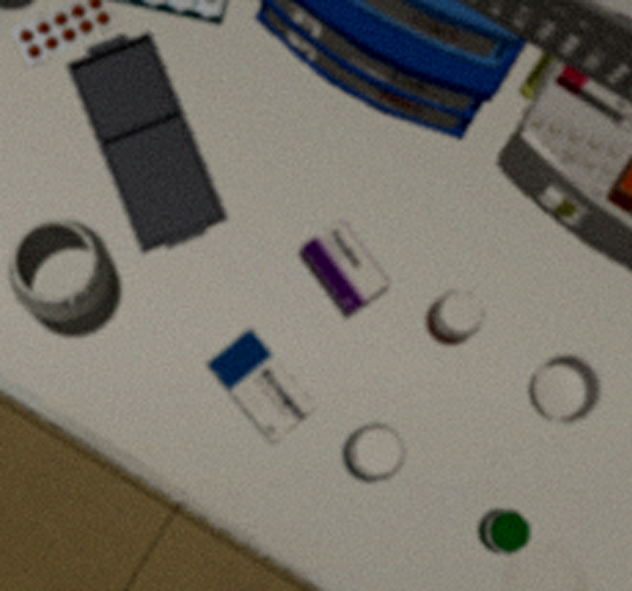

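View pics/sidec.png

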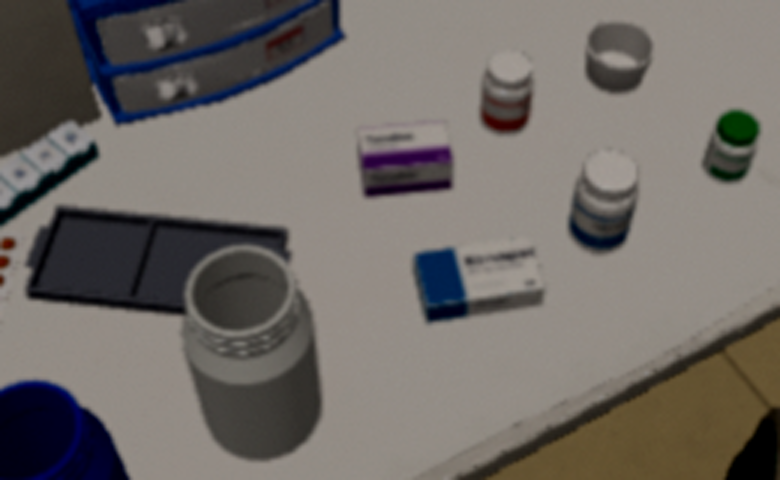

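Top crop: green cap at (505,531), middle cap (465,312), tall cap (379,451), jar rim (58,270), tray corners (70,65), (152,36), (226,215), (143,250), and the thick carton's violet end at lower left. Side crop: green cap (738,127), middle cap (511,68), tall cap (611,168), jar rim (244,290). I'll triangulate across the two views and check the heights.

Run:
```python
from h import *
ct,cs=eyes.camera_info("top"),eyes.camera_info("side")
T=lambda p:(p[0]/2.75+240-.32,p[1]/2.75+85-.32)
S=lambda p:(p[0]/3+190-.33,p[1]/3+125-.33)
def tri(a,b):
    e1,d1=ray(ct,a);e2,d2=ray(cs,b)
    s=np.linalg.lstsq(np.c_[d1,-d2],e2-e1,rcond=None)[0]
    p,q=e1+d1*s[0],e2+d2*s[1]; return (p+q)/2,np.linalg.norm(p-q)
for n,a,b,z in [("small",(507,531),(738,126),.056),("mid",(465,313),(511,68),.066),("tall",(379,451),(611,168),.078),("jar",(58,268),(243,290),.155),("flat blue-corner",(250,330),(416,250),.024)]:
    print(n,*[np.round(x,4) for x in (plane(ct,T(a),z),plane(cs,S(b),z),*tri(T(a),S(b)))])
tray=[plane(ct,T(p),.014) for p in [(70,65),(152,36),(226,215),(143,250)]]
t2=[plane(cs,S(p),.014) for p in [(58,208),(288,230),(28,295)]]
print("tray",np.round(tray,4),np.round(np.mean(tray,0),4),[np.linalg.norm(tray[i]-tray[(i+1)%4]).round(4) for i in range(4)]);print(np.round(t2,4))
# carton: violet mask & whole
tc=[plane(ct,T(p),.036) for p in [(302,243),(343,221),(388,287)]]
t2=[plane(cs,S(p),.036) for p in [(359,128),(452,122),(452,158),(361,166)]]
print(np.round(tc,4));print("side carton",np.round(t2,4),np.round(np.mean(t2,0),4),[np.linalg.norm(t2[i]-t2[(i+1)%4]).round(4) for i in range(4)])
```

```text
small [ 0.3409 -0.3072  0.056 ] [ 0.3411 -0.307   0.056 ] [ 0.341  -0.3072  0.0558] 0.0002
mid [ 0.5273 -0.2683  0.066 ] [ 0.5266 -0.2615  0.066 ] [ 0.5292 -0.2696  0.0576] 0.0013
tall [ 0.4059 -0.1934  0.078 ] [ 0.4075 -0.1935  0.078 ] [ 0.4066 -0.1932  0.0786] 0.0016
jar [0.5411 0.0738 0.155 ] [0.5455 0.0786 0.155 ] [0.5445 0.0757 0.151 ] 0.006
flat blue-corner [ 0.5129 -0.083   0.024 ] [ 0.5155 -0.0855  0.024 ] [ 0.513  -0.0826  0.0288] 0.0016
tray [[ 0.7582  0.0907  0.014 ]
 [ 0.7887  0.0154  0.014 ]
 [ 0.6193 -0.0586  0.014 ]
 [ 0.5847  0.0158  0.014 ]] [0.6877 0.0158 0.014 ] [np.float64(0.0812), np.float64(0.1848), np.float64(0.0821), np.float64(0.189)]
[[ 0.7906  0.0209  0.014 ]
 [ 0.6166 -0.0567  0.014 ]
 [ 0.7536  0.0978  0.014 ]]
[[ 0.5909 -0.1273  0.036 ]
 [ 0.6121 -0.1637  0.036 ]
 [ 0.5533 -0.2047  0.036 ]]
side carton [[ 0.6149 -0.162   0.036 ]
 [ 0.5517 -0.2075  0.036 ]
 [ 0.5325 -0.1728  0.036 ]
 [ 0.5916 -0.1277  0.036 ]] [ 0.5726 -0.1675  0.036 ] [np.float64(0.0779), np.float64(0.0397), np.float64(0.0744), np.float64(0.0415)]
```

```bash
cat >> h.py <<'E'
def uv(p,phi=None):
    if phi is None: phi=np.radians(20.27)
    c,s=np.cos(phi),np.sin(phi); return np.round([p[0]*c+p[1]*s,p[0]*s-p[1]*c],4)
def show():
    s=manip.get_state(); M=rot(s['ee_rot'])
    print("t",s['clock'],"pos",np.round(s['position'],4),"uv",uv(s['position']),"phi",np.degrees(np.arctan2(M[1,0],M[0,0])).round(2),"tz",M[:,2].round(4),"w",round(s['width'],4),"gf",round(s['gripper_force'],1),"F",np.round(s['contact_force'],1))
E
python3 - <<'E'
from h import *
show()
for n,p in dict(small=(.341,-.307),mid=(.527,-.265),tall=(.4065,-.1934),jar=(.5435,.0755),sq=(.7373,.0379),long=(.651,.0007),carton=(.572,-.1665)).items(): print(n,uv(p))
ct=eyes.camera_info("top")
T=lambda p:(p[0]/2.75+240-.32,p[1]/2.75+85-.32)
for p in [(262,15),(462,135),(515,170)]: print(p,plane(ct,T(p),0).round(3),plane(ct,T(p),.1).round(3))
for p in [(272,442),(210,365),(312,410)]: print(p,uv(plane(ct,T(p),.024)))
print(uv(plane(ct,T((388,287)),.036)), "cup",uv(plane(ct,T((565,388)),.04)))
E
```

```text
t 0.1 pos [ 0.1991 -0.5389  0.2305] uv [1.000e-04 5.745e-01] phi 20.27 tz [-4.0e-04  1.6e-03 -1.0e+00] w 0.0855 gf 0.0 F [-0.7  0.3 -0.2]
small [0.2135 0.4061]
mid [0.4026 0.4312]
tall [0.3143 0.3223]
jar [0.536  0.1175]
sq [0.7048 0.2199]
long [0.6109 0.2249]
carton [0.4789 0.3544]
(262, 15) [ 0.818 -0.087  0.   ] [ 0.779 -0.085  0.1  ]
(462, 135) [ 0.706 -0.278  0.   ] [ 0.677 -0.26   0.1  ]
(515, 170) [ 0.674 -0.328  0.   ] [ 0.647 -0.305  0.1  ]
(272, 442) [0.3517 0.2418]
(210, 365) [0.434  0.2117]
(312, 410) [0.3671 0.2845]
[0.4481 0.3837] cup [0.3123 0.5016]
```

servo_tool --series "0.2134 -0.1684 0.03 0 0 0 0.2; 0.2134 -0.1684 0.03 0 0 0 0.2; 0.2134 -0.1684 0.03 0 0 0 0.2; 0.2134 -0.1684 0.03 0 0 0 0.2; 0.2134 -0.1684 0.03 0 0 0 0.2" --squeeze 30

```text
clock: 0.6
position: [0.3293, -0.3255, 0.2034]
ee_rot: [-0.0, 0.984, 0.176, 0.0]
contact_force: [0.2, -0.6, -0.3]
width: 0.0683
gripper_force: 0.0
```

servo_tool --series "0 0 0 0 0 0 0.2; 0 0 0 0 0 0 0.2; 0 0 0 0 0 0 0.2"

```text
clock: 0.9
position: [0.3287, -0.3283, 0.204]
ee_rot: [0.0, 0.984, 0.176, -0.0]
contact_force: [-0.3, -0.9, -0.7]
width: 0.0685
gripper_force: 0.0
```

Run:
```python
from h import *
show(); ci=eyes.camera_info("wrist"); im=eyes.get_image("wrist"); cv2.imwrite("pics/w0.png",im[:,:,::-1]); print(ci)
g=cv2.cvtColor(im,cv2.COLOR_RGB2HSV); m=cv2.inRange(g,(45,120,40),(85,255,255))
n,l,st,c=cv2.connectedComponentsWithStats(m); i=1+st[1:,4].argmax(); print(st[i],c[i]); x,y,w,h,_=st[i]
print(plane(ci,c[i],.056),plane(ci,(x+w/2,y+h/2),.056))
```

```text
t 0.9 pos [ 0.3287 -0.3283  0.204 ] uv [0.1946 0.4219] phi 20.26 tz [-1.e-04 -1.e-03 -1.e+00] w 0.0685 gf 0.0 F [-0.3 -0.9 -0.7]
{'fx': 291.201903980998, 'fy': 291.201903980998, 'cx': 309.1708739306903, 'cy': 200.74624108767236, 'dist': array([-0.01588548,  0.        ,  0.        ,  0.        ,  0.        ]), 'eye': array([ 0.39648606, -0.30250755,  0.34590327]), 'orientation': array([ 0.12049399,  0.81157538, -0.56568713, -0.08261152])}
[ 609  114   31   48 1166] [626.22555746 137.97169811]
[ 0.48535702 -0.60763933  0.056     ] [ 0.48470022 -0.60597961  0.056     ]
```

View pics/w0.png

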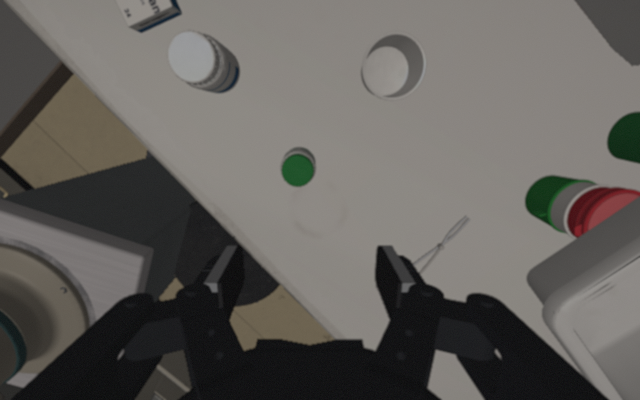

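The wrist view shows the small green cap at (298,170), the tall cap at about (193,56), and the cup at (390,68). The fingers frame the lower centre of the picture.

Run:
```python
from h import *
im=cv2.imread("pics/w0.png");ci=eyes.camera_info("wrist")
g=cv2.cvtColor(im,cv2.COLOR_BGR2HSV); m=cv2.inRange(g,(45,120,40),(85,255,255)); m[:,400:]=0
n,l,st,c=cv2.connectedComponentsWithStats(m); i=1+st[1:,4].argmax(); print(st[i],c[i])
for p,z in [(c[i],.056),((193,56),.078)]:
    q=plane(ci,p,z); print(q.round(4),uv(q))
show()
```

```text
[283 155  30  30 712] [297.3497191  169.80196629]
[ 0.3409 -0.3113  0.056 ] [0.2119 0.4101]
[ 0.4062 -0.196   0.078 ] [0.3131 0.3245]
t 0.95 pos [ 0.3285 -0.3286  0.2039] uv [0.1943 0.4221] phi 20.2 tz [-1.e-04 -8.e-04 -1.e+00] w 0.0684 gf 0.0 F [-0.2  0.   0.1]
```

servo_tool --series "0.0182 -0.0136 0.04 0 0 0 0.2; 0.0182 -0.0136 0.085 0 0 0 0.2; 0.0182 -0.0136 0.125 0 0 0 0.2; 0.0182 -0.0136 0.155 0 0 0 0.2; 0.0182 -0.0136 0.179 0 0 0 0.2"

```text
clock: 1.45
position: [0.3401, -0.3093, 0.023]
ee_rot: [-0.001, 0.985, 0.175, -0.001]
contact_force: [-0.7, 0.2, -0.7]
width: 0.0683
gripper_force: 0.0
```

servo_tool --series "0 0 0 0 0 0 0.2; 0 0 0 0 0 0 0.4; 0 0 0 0 0 0 1; 0 0 0 0 0 0 1; 0 0 0 0 0 0 1"

```text
clock: 1.95
position: [0.342, -0.3099, 0.0264]
ee_rot: [0.002, 0.984, 0.176, 0.001]
contact_force: [-1.3, -2.2, 6.3]
width: 0.0351
gripper_force: 30.4
```

servo_tool --series "0 0 0 0 0 0 1; 0 0 0 0 0 0 1; 0 0 0 0 0 0 1; 0 0 0 0 0 0 1"

```text
clock: 2.35
position: [0.342, -0.3099, 0.0264]
ee_rot: [0.002, 0.984, 0.176, 0.001]
contact_force: [-2.0, -1.4, 8.0]
width: 0.0352
gripper_force: 30.5
```

Run:
```python
from h import *
show()
```

```text
t 2.35 pos [ 0.342  -0.3099  0.0264] uv [0.2135 0.4092] phi 20.31 tz [ 0.002  -0.0039 -1.    ] w 0.0352 gf 30.5 F [-2.  -1.4  8. ]
```

servo_tool --series "0 0 -0.01 0 0 0 1; 0 0 -0.025 0 0 0 1; 0 0 -0.04 0 0 0 1; 0 0 -0.05 0 0 0 1; 0 0 -0.05 0 0 0 1"

```text
clock: 2.85
position: [0.342, -0.309, 0.0765]
ee_rot: [0.001, 0.984, 0.176, 0.001]
contact_force: [0.8, -0.6, -0.9]
width: 0.0347
gripper_force: 30.3
```

Run:
```python
from h import *
show()
w=eyes.get_image("wrist"); s=eyes.get_image("side")
a=cv2.resize(w[150:400,170:450],(560,500)); b=cv2.resize(s[120:220,370:470],(240,240)) 
c=np.zeros((500,800,3),np.uint8); c[:,:560]=a; c[:240,560:]=b
t=eyes.get_image("top"); c[250:490,560:]=cv2.resize(t[230:330,370:470],(240,240))
cv2.imwrite("pics/g1.png",c[:,:,::-1])
```

```text
t 2.85 pos [ 0.342  -0.309   0.0765] uv [0.2138 0.4084] phi 20.28 tz [ 0.0023 -0.0026 -1.    ] w 0.0347 gf 30.3 F [ 0.8 -0.6 -0.9]
```

View pics/g1.png

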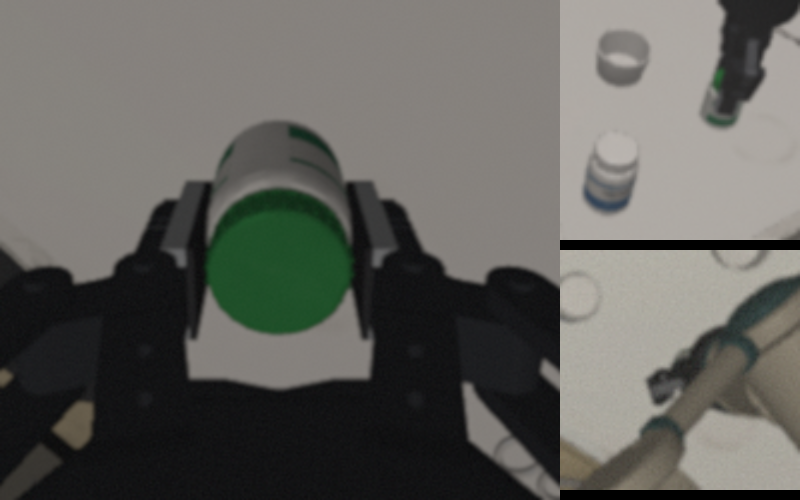

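The bottle is centred and upright in the grip, with its cap at crop (280,260). I'll lift it clear and head for the jar.

servo_tool --series "0 0 -0.04 0 0 0 1; 0 0 -0.08 0 0 0 1; 0 0 -0.12 0 0 0 1; 0.02 -0.02 -0.145 0 0 0 1; 0.05 -0.055 -0.145 0 0 0 1"

```text
clock: 3.5
position: [0.3713, -0.2424, 0.223]
ee_rot: [0.004, 0.985, 0.174, 0.002]
contact_force: [0.9, 0.3, -1.3]
width: 0.0349
gripper_force: 30.6
```

servo_tool --series "0.026 -0.038 0 0 0 0 1; 0.052 -0.076 0 0 0 0 1; 0.078 -0.114 0 0 0 0 1; 0.104 -0.152 0 0 0 0 1; 0.13 -0.19 0 0 0 0 1"

```text
clock: 4.0
position: [0.4248, -0.0143, 0.2191]
ee_rot: [-0.0, 0.984, 0.176, -0.001]
contact_force: [0.4, -1.0, -1.1]
width: 0.0348
gripper_force: 30.6
```

servo_tool --series "0.01 -0.02 0 0 0 0 1; 0.02 -0.04 0 0 0 0 1; 0.02 -0.045 0 0 0 0 1; 0.02 -0.045 0 0 0 0 1; 0.02 -0.045 0 0 0 0 1"

```text
clock: 4.5
position: [0.428, 0.0323, 0.2194]
ee_rot: [0.0, 0.984, 0.176, -0.001]
contact_force: [-0.5, -0.1, 0.2]
width: 0.035
gripper_force: 30.6
```

Run:
```python
from h import *
ci=eyes.camera_info("wrist"); w=eyes.get_image("wrist"); show(); cv2.imwrite("pics/j1.png",w[:,:,::-1])
np.save("j1.npy",ci)
```

```text
t 4.55 pos [0.4282 0.032  0.2196] uv [0.4128 0.1183] phi 20.21 tz [-7.e-04 -7.e-04 -1.e+00] w 0.035 gf 30.6 F [-0.6 -0.  -0.9]
```

View pics/j1.png

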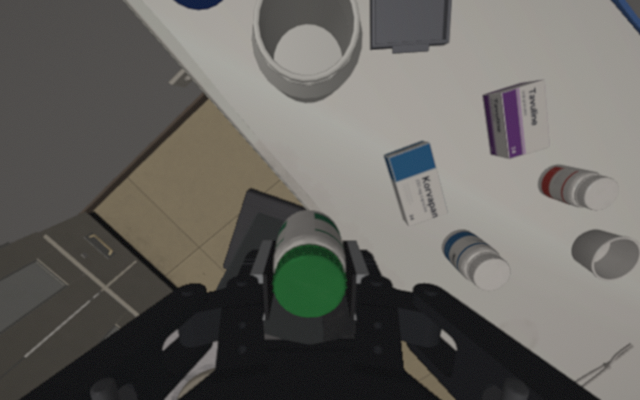

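The jar rim spans about columns 253–361, with its near edge at about row 84. The middle cap is at (598,191), the tall cap at (491,271), the thick carton at (515,120), and the held cap at (309,281).

Run:
```python
from h import *
ci=np.load("j1.npy",allow_pickle=True).item()
f=lambda n,p,z:print(n,plane(ci,p,z).round(4),uv(plane(ci,p,z)))
for p in [(253,25),(361,25),(307,84),(307,76)]: f("rim",p,.155)
f("mid",(598,191),.066); f("tall",(491,271),.078); f("held",(309,281),.2196+.03)
for p in [(486,93),(546,82),(550,145),(494,156),(523,158),(519,92)]: f("carton",p,.036)
for p in [(371,46),(444,48)]: f("trayend",p,.014)
# check: project jar rim guesses on side+top
for n in("top","side"):
    c=eyes.camera_info(n)
    for q in [(.5411,.0738),(.545,.077)]:
        t=np.arange(0,360,45)*np.pi/180
        print(n,q,proj(c,np.c_[q[0]+.034*np.cos(t),q[1]+.034*np.sin(t),0*t+.155]).mean(0).round(1))
```

```text
rim [0.5336 0.1092 0.155 ] [0.5384 0.0824]
rim [0.5572 0.0455 0.155 ] [0.5384 0.1504]
rim [0.5127 0.0653 0.155 ] [0.5035 0.1163]
rim [0.5173 0.067  0.155 ] [0.5085 0.1163]
mid [ 0.5291 -0.2591  0.066 ] [0.4066 0.4263]
tall [ 0.409  -0.1891  0.078 ] [0.3182 0.3191]
held [0.4298 0.0335 0.2496] [0.4148 0.1175]
carton [ 0.5802 -0.111   0.036 ] [0.5058 0.3051]
carton [ 0.6125 -0.1654  0.036 ] [0.5173 0.3673]
carton [ 0.5578 -0.2066  0.036 ] [0.4517 0.387 ]
carton [ 0.5249 -0.1534  0.036 ] [0.4392 0.3257]
carton [ 0.5345 -0.1856  0.036 ] [0.4371 0.3593]
carton [ 0.5936 -0.1436  0.036 ] [0.5071 0.3404]
trayend [0.5842 0.0188 0.014 ] [0.5545 0.1847]
trayend [ 0.6102 -0.0562  0.014 ] [0.553  0.2641]
top (0.5411, 0.0738) [260.8 182.2]
top (0.545, 0.077) [259.4 180.4]
side (0.5411, 0.0738) [274.1 220.7]
side (0.545, 0.077) [271.4 221.1]
```

servo_tool --series "0.035 0 0 0 0 0 1; 0.07 -0.001 0 0 0 0 1; 0.1 -0.001 0 0 0 0 1; 0.123 -0.001 0 0 0 0 1; 0.123 -0.001 0 0 0 0 1"

```text
clock: 5.05
position: [0.5465, 0.0759, 0.2193]
ee_rot: [0.0, 0.984, 0.175, 0.001]
contact_force: [-0.6, 0.5, -2.0]
width: 0.0352
gripper_force: 30.6
```

servo_tool --series "0 0 0.015 0 0 0 1; 0 0 0.03 0 0 0 1; 0 0 0.043 0 0 0 1; 0 0 0.056 0 0 0 1; 0 0 0.056 0 0 0 1"

```text
clock: 5.55
position: [0.5411, 0.0752, 0.1621]
ee_rot: [-0.0, 0.985, 0.175, -0.003]
contact_force: [-0.1, 0.1, -0.3]
width: 0.035
gripper_force: 30.6
```

Run:
```python
from h import *
show()
w=eyes.get_image("wrist")
a=w[150:400,170:450]
cv2.imwrite("pics/j2.png",cv2.resize(a,None,fx=2,fy=2)[:,:,::-1])
```

```text
t 5.55 pos [0.5411 0.0752 0.1621] uv [0.5337 0.1169] phi 20.18 tz [-5.1e-03 -6.0e-04 -1.0e+00] w 0.035 gf 30.6 F [-0.1  0.1 -0.3]
```

View pics/j2.png

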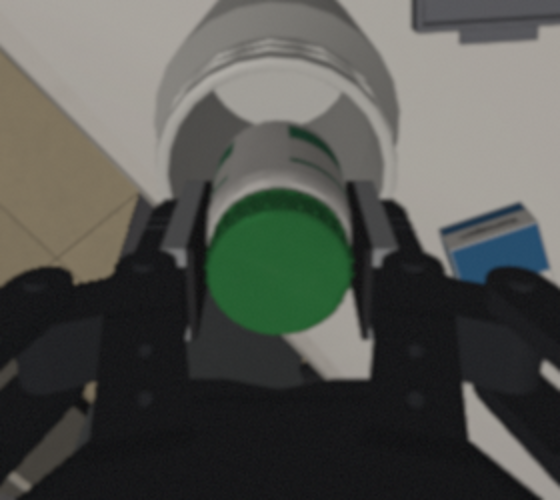

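The bottle's lower end is in the neck, laterally centred, with no contact force. I'll release it.

servo_tool --series "0 0 0 0 0 0 0.5; 0 0 0 0 0 0 0.2; 0 0 0 0 0 0 0.2; 0 0 0 0 0 0 0.2; 0 0 -0.03 0 0 0 0.2"

```text
clock: 6.1
position: [0.5406, 0.0765, 0.1908]
ee_rot: [-0.001, 0.984, 0.176, -0.004]
contact_force: [-1.4, -0.1, -0.2]
width: 0.0684
gripper_force: 0.0
```

servo_tool --series "-0.02 0.02 -0.025 0 0 0 0.2; -0.04 0.05 -0.025 0 0 0 0.2; -0.06 0.085 -0.025 0 0 0 0.2; -0.08 0.12 -0.025 0 0 0 0.2; -0.1 0.155 -0.025 0 0 0 0.2"

```text
clock: 6.6
position: [0.503, -0.1048, 0.2193]
ee_rot: [0.0, 0.984, 0.176, 0.0]
contact_force: [0.3, -0.4, 0.2]
width: 0.0686
gripper_force: 0.0
```

servo_tool --series "-0.02 0.035 0 0 0 0 0.2; -0.04 0.07 0 0 0 0 0.2; -0.06 0.1 0 0 0 0 0.2; -0.08 0.12 0 0 0 0 0.2; -0.08 0.12 0 0 0 0 0.2"

```text
clock: 7.1
position: [0.4688, -0.2471, 0.219]
ee_rot: [0.001, 0.985, 0.174, -0.0]
contact_force: [0.2, -0.2, 0.4]
width: 0.0686
gripper_force: 0.0
```

Run:
```python
from h import *
show()
ci=eyes.camera_info("wrist"); np.save("m1.npy",ci); w=eyes.get_image("wrist"); s=eyes.get_image("side"); t=eyes.get_image("top")
c=np.zeros((600,640,3),np.uint8); c[:400]=w; c[400:,:320]=cv2.resize(s[170:270,210:370],(320,200)); c[400:,320:]=cv2.resize(t[130:230,220:380],(320,200))
cv2.imwrite("pics/m1.png",c[:,:,::-1])
```

```text
t 7.1 pos [ 0.4688 -0.2471  0.219 ] uv [0.3542 0.3942] phi 20.05 tz [-4.e-04 -2.e-03 -1.e+00] w 0.0686 gf 0.0 F [ 0.2 -0.2  0.4]
```

View pics/m1.png

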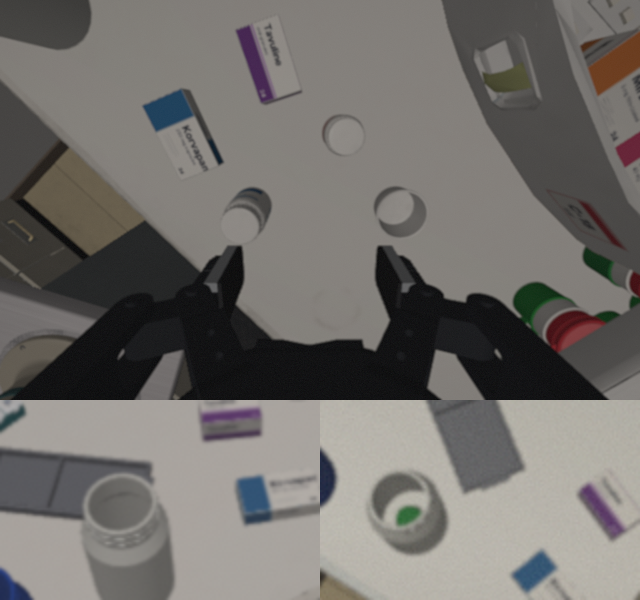

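The green cap shows inside the jar in the top view. In the wrist view the middle cap is at (344,135) and the thick carton's top face is about (237,30), (279,16), (301,92), (265,103).

Run:
```python
from h import *
ci=np.load("m1.npy",allow_pickle=True).item(); im=cv2.imread("pics/m1.png")
f=lambda n,p,z:(print(n,plane(ci,p,z).round(4),uv(plane(ci,p,z))),plane(ci,p,z))[1]
g=cv2.medianBlur(cv2.cvtColor(im[105:170,310:380],cv2.COLOR_BGR2GRAY),3)
print(cv2.HoughCircles(cv2.resize(g,None,fx=4,fy=4),cv2.HOUGH_GRADIENT,1,40,param1=60,param2=15,minRadius=60,maxRadius=100))
f("mid",(344,135),.066); f("tall",(240,224),.078)
q=[f("c",p,.036) for p in [(237,30),(279,16),(301,92),(265,103)]]
print(np.mean(q,0))
```

```text
None
mid [ 0.529  -0.2619  0.066 ] [0.4055 0.429 ]
tall [ 0.4082 -0.1926  0.078 ] [0.3162 0.3221]
c [ 0.5868 -0.1277  0.036 ] [0.5063 0.3231]
c [ 0.6128 -0.1631  0.036 ] [0.5184 0.3653]
c [ 0.5538 -0.2071  0.036 ] [0.4477 0.3861]
c [ 0.5303 -0.1749  0.036 ] [0.4369 0.3478]
[ 0.57093409 -0.16818774  0.036     ]
```

servo_tool --series "0.03 0.02 0.02 0 0 0 0.25; 0.051 0.034 0.05 0 0 0 0.25; 0.051 0.034 0.09 0 0 0 0.25; 0.051 0.034 0.13 0 0 0 0.25; 0.051 0.034 0.165 0 0 0 0.25"

```text
clock: 7.75
position: [0.5298, -0.256, 0.0521]
ee_rot: [-0.0, 0.984, 0.177, -0.0]
contact_force: [-0.1, 0.5, 0.4]
width: 0.064
gripper_force: 0.0
```

servo_tool --series "0 0 0.012 0 0 0 0.25; 0 0 0.023 0 0 0 0.25; 0 0 0.023 0 0 0 0.4; 0 0 0.023 0 0 0 1; 0 0 0.023 0 0 0 1"

```text
clock: 8.25
position: [0.5306, -0.2587, 0.0326]
ee_rot: [0.001, 0.984, 0.176, 0.001]
contact_force: [-0.2, -0.2, 0.1]
width: 0.0412
gripper_force: 30.3
```

servo_tool --series "0 0 0 0 0 0 1; 0 0 0 0 0 0 1; 0 0 -0.01 0 0 0 1; 0 0 -0.03 0 0 0 1; 0 0 -0.06 0 0 0 1"

```text
clock: 8.75
position: [0.528, -0.2573, 0.0904]
ee_rot: [-0.001, 0.984, 0.176, -0.002]
contact_force: [0.5, -0.3, -0.2]
width: 0.0411
gripper_force: 30.5
```

Run:
```python
from h import *
show()
```

```text
t 8.75 pos [ 0.528  -0.2573  0.0904] uv [0.4062 0.4243] phi 20.26 tz [-0.0037  0.0022 -1.    ] w 0.0411 gf 30.5 F [ 0.5 -0.3 -0.2]
```

servo_tool --series "0 0 -0.04 0 0 0 1; 0 0 -0.08 0 0 0 1; 0 0 -0.12 0 0 0 1; 0 -0.02 -0.142 0 0 0 1; 0 -0.06 -0.142 0 0 0 1"

```text
clock: 9.25
position: [0.5113, -0.2044, 0.2373]
ee_rot: [0.004, 0.985, 0.175, 0.004]
contact_force: [-0.3, 0.4, -0.9]
width: 0.041
gripper_force: 30.6
```

servo_tool --series "0.015 -0.045 0 0 0 0 1; 0.03 -0.09 0 0 0 0 1; 0.045 -0.135 0 0 0 0 1; 0.06 -0.18 0 0 0 0 1; 0.075 -0.22 0 0 0 0 1"

```text
clock: 9.75
position: [0.5018, 0.0326, 0.2335]
ee_rot: [-0.0, 0.984, 0.176, 0.0]
contact_force: [0.4, -0.2, -0.4]
width: 0.041
gripper_force: 30.5
```

servo_tool --series "0.01 -0.015 0 0 0 0 1; 0.02 -0.027 0 0 0 0 1; 0.02 -0.027 0 0 0 0 1; 0.02 -0.027 0 0 0 0 1"

```text
clock: 10.15
position: [0.5122, 0.0622, 0.2328]
ee_rot: [0.0, 0.984, 0.176, -0.0]
contact_force: [-0.6, -0.0, -1.1]
width: 0.0407
gripper_force: 30.6
```

Run:
```python
from h import *
ci=eyes.camera_info("wrist"); np.save("j3.npy",ci); w=eyes.get_image("wrist"); show()
cv2.imwrite("pics/j3.png",cv2.resize(w[100:400,160:460],None,fx=2,fy=2)[:,:,::-1])
```

```text
t 10.2 pos [0.5121 0.0618 0.2328] uv [0.5018 0.1195] phi 20.22 tz [-5.e-04 -1.e-03 -1.e+00] w 0.0411 gf 30.6 F [ 0.1 -1.  -0.8]
```

View pics/j3.png

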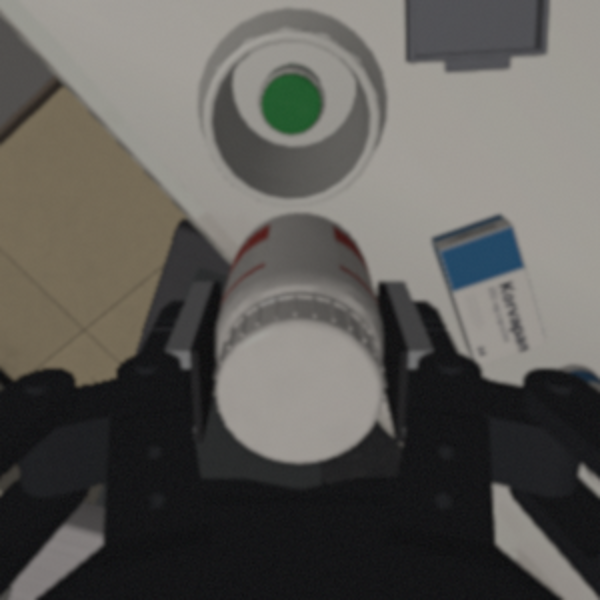

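The small bottle stands upright in the jar (green cap at crop 292,103). The rim spans crop columns 205–382 and rows 30–205, and the held cap is at (299,392).

Run:
```python
from h import *
ci=np.load("j3.npy",allow_pickle=True).item()
f=lambda n,p,z:print(n,uv(plane(ci,(p[0]/2+160,p[1]/2+100),z)))
for p in [(205,115),(382,115),(293,203),(293,30)]: f("rim",p,.155)
f("held",(299,392),.2328+.034)
```

```text
rim [0.5423 0.0837]
rim [0.5423 0.1505]
rim [0.5075 0.1168]
rim [0.5731 0.117 ]
held [0.4991 0.1188]
```

servo_tool --series "0.015 -0.001 0 0 0 0 1; 0.03 -0.002 0 0 0 0 1; 0.039 -0.002 0 0 0 0 1; 0.039 -0.002 0 0 0 0 1; 0.039 -0.002 0.01 0 0 0 1"

```text
clock: 10.7
position: [0.5492, 0.0782, 0.2234]
ee_rot: [0.0, 0.984, 0.176, 0.001]
contact_force: [0.5, 0.3, 0.0]
width: 0.0407
gripper_force: 30.6
```

servo_tool --series "0 0 0.015 0 0 0 1; 0 0 0.03 0 0 0 1; 0 0 0.045 0 0 0 1; 0 0 0.058 0 0 0 1; 0 0 0.058 0 0 0 1"

```text
clock: 11.2
position: [0.5457, 0.078, 0.1624]
ee_rot: [-0.0, 0.984, 0.176, -0.003]
contact_force: [0.6, 0.8, -0.3]
width: 0.0409
gripper_force: 30.6
```

Run:
```python
from h import *
show()
```

```text
t 11.2 pos [0.5457 0.078  0.1624] uv [0.539  0.1158] phi 20.27 tz [-5.7e-03 -4.0e-04 -1.0e+00] w 0.0409 gf 30.6 F [ 0.6  0.8 -0.3]
```

No contact force, so the bottle is in the neck. I'll release it, then move to look at the tall bottle (u .3162, v .3221).

servo_tool --series "0 0 0 0 0 0 0.5; 0 0 0 0 0 0 0.2; 0 0 0 0 0 0 0.2; 0 0 0 0 0 0 0.2; 0 0 -0.04 0 0 0 0.2"

```text
clock: 11.7
position: [0.5444, 0.0781, 0.2008]
ee_rot: [-0.001, 0.984, 0.176, -0.006]
contact_force: [0.1, -0.3, -0.3]
width: 0.0683
gripper_force: 0.0
```

servo_tool --series "-0.035 0.025 -0.01 0 0 0 0.2; -0.07 0.05 -0.01 0 0 0 0.2; -0.105 0.08 -0.01 0 0 0 0.2; -0.14 0.11 -0.01 0 0 0 0.2; -0.175 0.14 -0.01 0 0 0 0.2"

```text
clock: 12.2
position: [0.4316, -0.115, 0.2155]
ee_rot: [0.001, 0.984, 0.176, 0.001]
contact_force: [0.3, -0.3, 0.8]
width: 0.0685
gripper_force: 0.0
```

servo_tool --series "-0.03 0.02 0 0 0 0 0.2; -0.06 0.04 0 0 0 0 0.2; -0.08 0.055 0 0 0 0 0.2; -0.08 0.055 0 0 0 0 0.2; -0.08 0.055 0 0 0 0 0.2"

```text
clock: 12.7
position: [0.3765, -0.1932, 0.2152]
ee_rot: [0.0, 0.985, 0.175, 0.001]
contact_force: [0.5, 0.4, 0.2]
width: 0.0683
gripper_force: 0.0
```

Run:
```python
from h import *
show()
ci=eyes.camera_info("wrist"); np.save("t1.npy",ci); w=eyes.get_image("wrist"); s=eyes.get_image("side"); t=eyes.get_image("top")
c=np.zeros((600,640,3),np.uint8); c[:400]=w; c[400:,:320]=cv2.resize(s[170:270,210:370],(320,200)); c[400:,320:]=cv2.resize(t[130:230,220:380],(320,200))
cv2.imwrite("pics/t1.png",c[:,:,::-1])
```

```text
t 12.7 pos [ 0.3765 -0.1932  0.2152] uv [0.2863 0.3117] phi 20.17 tz [ 0.0011  0.     -1.    ] w 0.0683 gf 0.0 F [0.5 0.4 0.2]
```

View pics/t1.png

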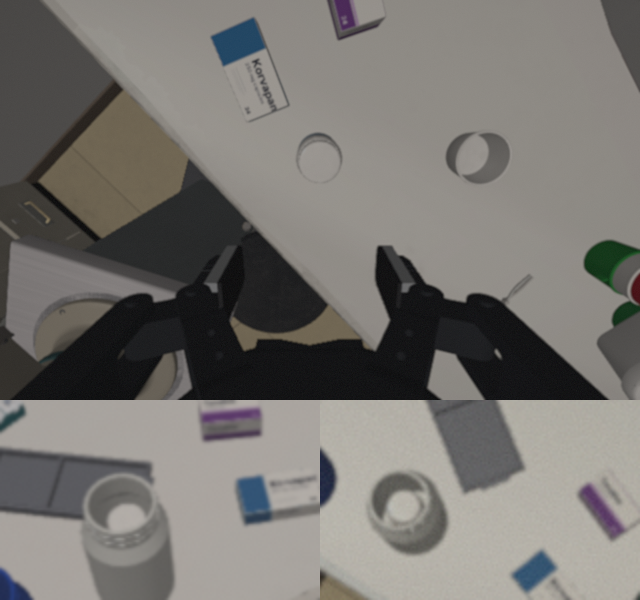

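The middle bottle is in the jar with its white cap visible in the neck. The tall cap is at wrist (319,160), between the flat carton and the cup.

Run:
```python
from h import *
ci=np.load("t1.npy",allow_pickle=True).item()
print(uv(plane(ci,(319.5,160),.078)))
```

```text
[0.3156 0.3215]
```

Shift from (.2863,.3117,.2152): du=.029, dv=.010, dz=.178 (TCP to .037).

servo_tool --series "0.02 0.007 0.02 0 0 0 0.2; 0.029 0.01 0.05 0 0 0 0.2; 0.029 0.01 0.085 0 0 0 0.2; 0.029 0.01 0.12 0 0 0 0.2; 0.029 0.01 0.15 0 0 0 0.2"

```text
clock: 13.35
position: [0.4075, -0.1911, 0.0634]
ee_rot: [-0.0, 0.984, 0.177, -0.0]
contact_force: [-0.0, 0.1, 0.5]
width: 0.0682
gripper_force: 0.0
```

servo_tool --series "0 0 0.015 0 0 0 0.2; 0 0 0.028 0 0 0 0.2; 0 0 0.028 0 0 0 0.35; 0 0 0.028 0 0 0 1; 0 0 0.028 0 0 0 1"

```text
clock: 13.85
position: [0.408, -0.1924, 0.0376]
ee_rot: [0.001, 0.984, 0.176, 0.001]
contact_force: [0.4, 0.1, 0.1]
width: 0.0455
gripper_force: 30.7
```

servo_tool --series "0 0 0 0 0 0 1; 0 0 0 0 0 0 1; 0 0 -0.01 0 0 0 1; 0 0 -0.03 0 0 0 1; 0 0 -0.06 0 0 0 1"

```text
clock: 14.35
position: [0.4061, -0.1918, 0.0972]
ee_rot: [-0.001, 0.984, 0.176, -0.001]
contact_force: [0.7, 1.0, 0.3]
width: 0.0456
gripper_force: 30.9
```

Run:
```python
from h import *
show()
```

```text
t 14.35 pos [ 0.4061 -0.1918  0.0972] uv [0.3145 0.3206] phi 20.26 tz [-0.0025  0.0017 -1.    ] w 0.0456 gf 30.9 F [0.7 1.  0.3]
```

servo_tool --series "0.02 -0.005 -0.03 0 0 0 1; 0.06 -0.02 -0.045 0 0 0 1; 0.105 -0.035 -0.045 0 0 0 1; 0.15 -0.05 -0.045 0 0 0 1; 0.195 -0.065 -0.045 0 0 0 1"

```text
clock: 14.85
position: [0.5689, -0.0627, 0.1433]
ee_rot: [0.001, 0.984, 0.176, 0.001]
contact_force: [0.9, -1.4, -0.9]
width: 0.0454
gripper_force: 30.9
```

servo_tool --series "0.04 -0.015 0 0 0 0 1; 0.075 -0.028 0 0 0 0 1; 0.095 -0.033 0 0 0 0 1; 0.095 -0.033 0 0 0 0 1; 0.095 -0.033 0 0 0 0 1"

```text
clock: 15.35
position: [0.6447, 0.0, 0.1421]
ee_rot: [0.0, 0.984, 0.176, -0.001]
contact_force: [-0.0, 0.2, -0.2]
width: 0.0455
gripper_force: 30.9
```

Run:
```python
from h import *
ci=eyes.camera_info("wrist"); np.save("s1.npy",ci); w=eyes.get_image("wrist"); show()
cv2.imwrite("pics/s1.png",w[:,:,::-1])
```

```text
t 15.4 pos [ 6.442e-01 -4.000e-04  1.421e-01] uv [0.6042 0.2236] phi 20.27 tz [-1.2e-03 -5.0e-04 -1.0e+00] w 0.0455 gf 30.9 F [-0.5  0.7 -0.4]
```

View pics/s1.png

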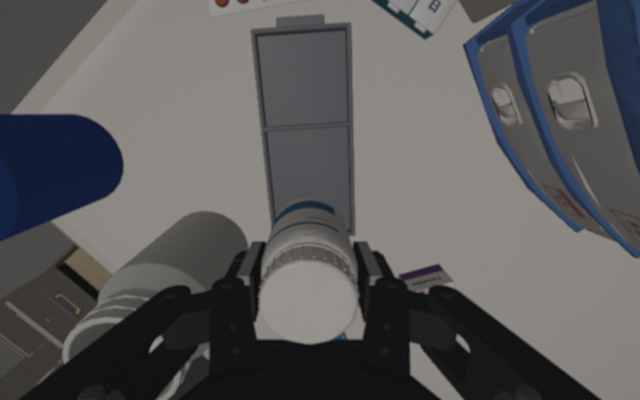

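Here the tray's far rim corners are (252,28) and (350,24), the divider runs (264,128) to (353,122), and the right near corner is (354,233). The held cap is at (308,297).

Run:
```python
from h import *
ci=np.load("s1.npy",allow_pickle=True).item()
f=lambda n,p,z:(print(n,plane(ci,p,z).round(4),uv(plane(ci,p,z))),plane(ci,p,z))[1]
a,b,c,d,e=[f("t",p,.014) for p in [(252,28),(350,24),(264,128),(353,123),(354,233)]]
print(np.linalg.norm(a-b),np.linalg.norm(b-e),"ang",np.degrees(np.arctan2(*(b-e)[1::-1])),np.degrees(np.arctan2(*(a-c)[1::-1])), "perp",np.degrees(np.arctan2(*(b-a)[1::-1]))+90)
f("held",(308,297),.1825)
t=np.radians(22.5); ax=np.array([np.cos(t),np.sin(t)])
m=((a+b)/2)[:2]; print("sq",m-ax*.042,uv(m-ax*.042),"long",uv(m-ax*.136),"centre",m-ax*.096)
```

```text
t [0.7594 0.093  0.014 ] [0.7446 0.1758]
t [0.7902 0.0183 0.014 ] [0.7476 0.2566]
t [0.6862 0.059  0.014 ] [0.6642 0.1823]
t [ 0.7181 -0.0145  0.014 ] [0.6686 0.2624]
t [ 0.62   -0.0569  0.014 ] [0.5619 0.2681]
0.08084047673925783 0.18610753482224227 ang 23.820944466504464 24.91319384867375 perp 22.401424819420612
held [0.6454 0.0013 0.1825] [0.6059 0.2224]
sq [0.73601542 0.03960507] [0.7042 0.2178] long [0.6102 0.2215] centre [0.68612592 0.01894017]
```

servo_tool --series "0.03 -0.001 0 0 0 0 1; 0.06 -0.002 0 0 0 0 1; 0.085 -0.003 0 0 0 0 1; 0.099 -0.0035 0 0 0 0 1; 0.099 -0.0035 0 0 0 0 1"

```text
clock: 15.9
position: [0.7374, 0.037, 0.1418]
ee_rot: [0.0, 0.984, 0.176, 0.0]
contact_force: [-0.2, 0.2, -0.9]
width: 0.0457
gripper_force: 30.8
```

servo_tool --series "0 0 0.03 0 0 0 1; 0 0 0.06 0 0 0 1; 0 0 0.08 0 0 0 1; 0 0 0.092 0 0 0 1; 0 0 0.092 0 0 0 1"

```text
clock: 16.4
position: [0.7345, 0.0367, 0.0483]
ee_rot: [-0.0, 0.984, 0.175, -0.002]
contact_force: [-0.1, -0.9, -0.2]
width: 0.0456
gripper_force: 30.9
```

Run:
```python
from h import *
show()
```

```text
t 16.4 pos [0.7345 0.0367 0.0483] uv [0.7017 0.22  ] phi 20.21 tz [-4.5e-03 -2.0e-04 -1.0e+00] w 0.0456 gf 30.9 F [-0.1 -0.9 -0.2]
```

servo_tool --series "0 0 0.003 0 0 0 1; 0 0 0.005 0 0 0 1; 0 0 0.0065 0 0 0 1; 0 0 0.0065 0 0 0 1"

```text
clock: 16.8
position: [0.7371, 0.0376, 0.0439]
ee_rot: [0.0, 0.984, 0.176, 0.0]
contact_force: [-0.5, 0.0, -0.2]
width: 0.0454
gripper_force: 30.9
```

servo_tool --series "0 0 0.001 0 0 0 1; 0 0 0.001 0 0 0 1"

```text
clock: 17.0
position: [0.7369, 0.0377, 0.0425]
ee_rot: [0.0, 0.984, 0.176, 0.0]
contact_force: [0.6, 0.1, -0.6]
width: 0.0459
gripper_force: 30.9
```

servo_tool --series "0 0 0.001 0 0 0 1; 0 0 0.001 0 0 0 1"

```text
clock: 17.2
position: [0.7368, 0.0376, 0.0412]
ee_rot: [0.0, 0.984, 0.176, -0.0]
contact_force: [0.4, 0.3, -0.5]
width: 0.0456
gripper_force: 30.9
```

servo_tool --series "0 0 0.001 0 0 0 1; 0 0 0.001 0 0 0 1"

```text
clock: 17.4
position: [0.7368, 0.0376, 0.0402]
ee_rot: [0.0, 0.984, 0.176, -0.0]
contact_force: [-1.0, -0.1, -0.2]
width: 0.0454
gripper_force: 30.9
```

servo_tool --series "0 0 0.001 0 0 0 1; 0 0 0.001 0 0 0 1"

```text
clock: 17.6
position: [0.737, 0.0376, 0.04]
ee_rot: [0.0, 0.984, 0.176, 0.0]
contact_force: [-1.1, -0.1, 2.7]
width: 0.0454
gripper_force: 31.1
```

servo_tool --series "0 0 0.001 0 0 0 1; 0 0 0.001 0 0 0 1"

```text
clock: 17.8
position: [0.7371, 0.0377, 0.0399]
ee_rot: [0.0, 0.984, 0.176, 0.001]
contact_force: [-2.0, 0.3, 7.0]
width: 0.0452
gripper_force: 31.5
```

Touchdown. I'll open, rise and go to the carton.

servo_tool --series "0 0 -0.001 0 0 0 0.4; 0 0 -0.001 0 0 0 0.2; 0 0 -0.001 0 0 0 0.2; 0 0 -0.001 0 0 0 0.2; 0 0 -0.02 0 0 0 0.2"

```text
clock: 18.3
position: [0.7345, 0.0377, 0.0551]
ee_rot: [-0.001, 0.984, 0.176, -0.003]
contact_force: [0.2, 0.5, -0.1]
width: 0.0687
gripper_force: 0.0
```

servo_tool --series "0 0 -0.04 0 0 0 0.2; 0 0 -0.08 0 0 0 0.2; -0.02 0.01 -0.11 0 0 0 0.2; -0.06 0.03 -0.12 0 0 0 0.2; -0.1 0.05 -0.12 0 0 0 0.2"

```text
clock: 18.8
position: [0.6613, -0.0445, 0.1808]
ee_rot: [0.001, 0.984, 0.177, 0.002]
contact_force: [0.4, -1.0, -0.4]
width: 0.0682
gripper_force: 0.0
```

servo_tool --series "-0.04 0.02 0 0 0 0 0.2; -0.08 0.04 0 0 0 0 0.2; -0.12 0.06 0 0 0 0 0.2; -0.15 0.075 0 0 0 -8 0.2; -0.17 0.08 0 0 0 -16 0.2"

```text
clock: 19.3
position: [0.5268, -0.1799, 0.1784]
ee_rot: [0.0, 0.95, 0.313, -0.0]
contact_force: [-0.1, 0.1, -0.1]
width: 0.0684
gripper_force: 0.0
```

servo_tool --series "0 0 0 0 0 0 0.2; 0 0 0 0 0 0 0.2; 0 0 0 0 0 0 0.2"

```text
clock: 19.6
position: [0.5296, -0.1773, 0.1784]
ee_rot: [0.0, 0.95, 0.311, 0.0]
contact_force: [0.2, 0.1, 0.5]
width: 0.0682
gripper_force: 0.0
```

Run:
```python
from h import *
ci=eyes.camera_info("wrist"); np.save("c1.npy",ci); w=eyes.get_image("wrist"); show(); s=eyes.get_image("side"); t=eyes.get_image("top")
c=np.zeros((600,640,3),np.uint8); c[:400]=w; c[400:,:320]=cv2.resize(s[170:270,170:330],(320,200)); c[400:,320:]=cv2.resize(t[90:190,230:390],(320,200))
cv2.imwrite("pics/c1.png",c[:,:,::-1])
```

```text
t 19.65 pos [ 0.5296 -0.1772  0.1783] uv [0.4354 0.3497] phi 36.27 tz [ 7.e-04  1.e-04 -1.e+00] w 0.0682 gf 0.0 F [1.2 1.  0.4]
```

View pics/c1.png

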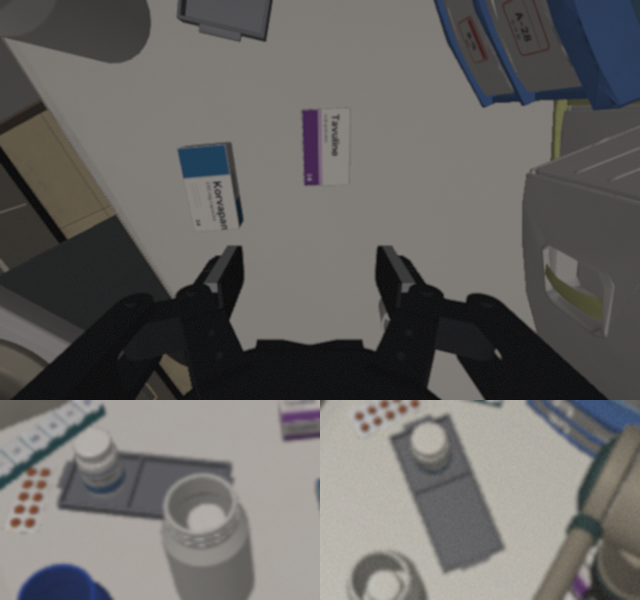

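The tall bottle stands in the square compartment. The carton is aligned with the tool; its top-face corners are (302,109), (350,107), (350,184), (303,185).

```bash
cat >> h.py <<'E'
def shift(p,q=None):
    s=manip.get_state(); M=rot(s['ee_rot']); return np.round(M.T@(np.append(p[:2],s['position'][2] if q is None else q)-s['position']),4)
E
python3 - <<'E'
from h import *
ci=np.load("c1.npy",allow_pickle=True).item()
q=np.array([plane(ci,p,.036) for p in [(302,109),(350,107),(350,184),(303,185)]])
print(q.round(4),q.mean(0),[np.linalg.norm(q[i]-q[i-1]).round(4) for i in range(4)],[np.degrees(np.arctan2(*(q[i]-q[j])[1::-1])).round(1) for i,j in((0,3),(1,2))])
print(shift(q.mean(0),.014))
E
```

```text
[[ 0.587  -0.1265  0.036 ]
 [ 0.6148 -0.1615  0.036 ]
 [ 0.5571 -0.2074  0.036 ]
 [ 0.5284 -0.17    0.036 ]] [ 0.57184605 -0.16633981  0.036     ] [np.float64(0.0729), np.float64(0.0448), np.float64(0.0737), np.float64(0.0472)] [np.float64(36.6), np.float64(38.5)]
[0.0405 0.0164 0.1642]
```

servo_tool --series "0.02 0.008 0.02 0 0 -1 0.2; 0.0405 0.0164 0.05 0 0 -1 0.2; 0.0405 0.0164 0.09 0 0 -1 0.2; 0.0405 0.0164 0.12 0 0 -1 0.2; 0.0405 0.0164 0.145 0 0 -1 0.2"

```text
clock: 20.25
position: [0.5709, -0.166, 0.0311]
ee_rot: [-0.001, 0.947, 0.32, -0.001]
contact_force: [0.3, -1.3, 0.1]
width: 0.0684
gripper_force: 0.0
```

servo_tool --series "0 0 0.01 0 0 0 0.2; 0 0 0.018 0 0 0 0.2; 0 0 0.018 0 0 0 0.4; 0 0 0.018 0 0 0 1; 0 0 0.018 0 0 0 1"

```text
clock: 20.75
position: [0.572, -0.1676, 0.0168]
ee_rot: [0.001, 0.948, 0.32, 0.001]
contact_force: [0.1, 0.3, 0.1]
width: 0.0455
gripper_force: 32.0
```

servo_tool --series "0 0 0 0 0 0 1; 0 0 0 0 0 0 1; 0 0 -0.01 0 0 0 1; 0 0 -0.03 0 0 0 1; 0 0 -0.06 0 0 0 1"

```text
clock: 21.25
position: [0.5697, -0.1666, 0.0751]
ee_rot: [-0.001, 0.948, 0.319, -0.001]
contact_force: [0.3, -1.0, -0.9]
width: 0.045
gripper_force: 32.1
```

Run:
```python
from h import *
show(); print(shift((.6505,.001)))
```

```text
t 21.25 pos [ 0.5697 -0.1666  0.0751] uv [0.4767 0.3537] phi 37.26 tz [-0.0034  0.0014 -1.    ] w 0.045 gf 32.1 F [ 0.3 -1.  -0.9]
[ 0.1658 -0.0845 -0.    ]
```

servo_tool --series "0.01 -0.005 -0.025 0 0 0 1; 0.045 -0.023 -0.03 0 0 5 1; 0.085 -0.043 -0.03 0 0 10 1; 0.12 -0.061 -0.03 0 0 14 1; 0.15 -0.076 -0.03 0 0 14 1"

```text
clock: 21.75
position: [0.6451, -0.0139, 0.1065]
ee_rot: [0.0, 0.98, 0.201, 0.001]
contact_force: [-0.8, 0.1, 0.4]
width: 0.0449
gripper_force: 32.1
```

servo_tool --series "0 0 0 0 0 0 1; 0 0 0 0 0 0 1; 0 0 0 0 0 0 1"

```text
clock: 22.05
position: [0.6438, -0.0166, 0.1056]
ee_rot: [0.0, 0.979, 0.201, -0.0]
contact_force: [-0.3, -0.4, -0.2]
width: 0.0454
gripper_force: 32.1
```

Run:
```python
from h import *
ci=eyes.camera_info("wrist"); np.save("l1.npy",ci); w=eyes.get_image("wrist"); show(); print(shift((.6505,.001)))
cv2.imwrite("pics/l1.png",w[:,:,::-1])
```

```text
t 22.1 pos [ 0.6438 -0.0169  0.1056] uv [0.598  0.2389] phi 23.21 tz [-4.e-04 -6.e-04 -1.e+00] w 0.0452 gf 32.1 F [-0.1 -0.2 -0.6]
[ 0.0133 -0.0138 -0.    ]
```

View pics/l1.png

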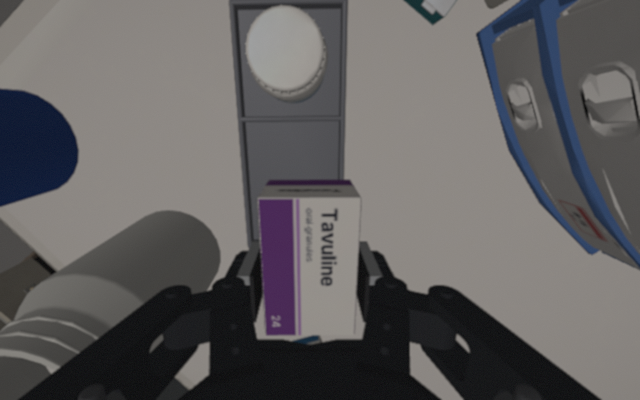

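The tray divider is at row 119, between columns 239 and 346. The held carton's top corners are (258,198), (360,197), (363,338), (257,338).

Run:
```python
from h import *
ci=np.load("l1.npy",allow_pickle=True).item(); s=manip.get_state(); M=rot(s['ee_rot'])
F=lambda p,z:(M.T@(plane(ci,p,z)-s['position']))[:2].round(4)
q=[F(p,.125) for p in [(258,198),(360,197),(363,338),(257,338)]]; print(q,np.mean(q,0))
print("div",F((239,119),.014),F((346,118),.014),"left wall",F((235,10),.014),F((249,235),.014),"right",F((347,10),.014),F((344,175),.014))
```

```text
[array([ 0.0369, -0.0232]), array([0.0374, 0.0215]), array([-0.0382,  0.027 ]), array([-0.0382, -0.0276])] [-0.000525 -0.000575]
div [ 0.0682 -0.0549] [0.069  0.0278] left wall [ 0.1424 -0.0529] [-0.0289 -0.0529] right [0.1424 0.0259] [0.0241 0.0278]
```

servo_tool --series "0.0145 -0.013 0 0 0 0 1; 0.0145 -0.013 0.02 0 0 0 1; 0.0145 -0.013 0.045 0 0 0 1; 0.0145 -0.013 0.065 0 0 0 1; 0.0145 -0.013 0.078 0 0 0 1"

```text
clock: 22.6
position: [0.6518, 0.002, 0.0258]
ee_rot: [-0.0, 0.98, 0.201, -0.001]
contact_force: [0.1, 0.7, -1.1]
width: 0.0455
gripper_force: 32.1
```

servo_tool --series "0 0 0.002 0 0 0 1; 0 0 0.004 0 0 0 1; 0 0 0.0055 0 0 0 1; 0 0 0.0065 0 0 0 1; 0 0 0.0065 0 0 0 1"

```text
clock: 23.1
position: [0.6529, 0.0018, 0.0215]
ee_rot: [0.0, 0.979, 0.202, 0.001]
contact_force: [0.3, -0.0, -1.6]
width: 0.0454
gripper_force: 32.1
```

servo_tool --series "0 0 0.001 0 0 0 1; 0 0 0.001 0 0 0 1"

```text
clock: 23.3
position: [0.6526, 0.0019, 0.02]
ee_rot: [0.0, 0.979, 0.202, 0.0]
contact_force: [-0.2, -0.2, -0.4]
width: 0.0453
gripper_force: 32.1
```

servo_tool --series "0 0 0.001 0 0 0 1; 0 0 0.001 0 0 0 1"

```text
clock: 23.5
position: [0.6527, 0.0019, 0.0193]
ee_rot: [0.0, 0.979, 0.202, 0.0]
contact_force: [0.2, 0.2, 1.7]
width: 0.0449
gripper_force: 32.4
```

servo_tool --series "0 0 0.001 0 0 0 1; 0 0 0.001 0 0 0 1"

```text
clock: 23.7
position: [0.6527, 0.0019, 0.0192]
ee_rot: [0.0, 0.979, 0.202, 0.0]
contact_force: [-2.5, 1.7, 7.9]
width: 0.0454
gripper_force: 33.0
```

servo_tool --series "0 0 -0.001 0 0 0 0.4; 0 0 -0.001 0 0 0 0.3; 0 0 -0.001 0 0 0 0.3; 0 0 -0.001 0 0 0 0.3; 0 0 -0.02 0 0 0 0.3"

```text
clock: 24.2
position: [0.6501, 0.002, 0.0352]
ee_rot: [-0.001, 0.979, 0.202, -0.003]
contact_force: [-0.3, -0.1, -0.2]
width: 0.0596
gripper_force: 0.0
```

servo_tool --series "0 0 -0.04 0 0 0 0.3; 0 0 -0.08 0 0 0 0.3; 0 0 -0.12 0 0 0 0.3; 0 0 -0.16 0 0 0 0.3; -0.04 0.02 -0.18 0 0 0 0.3"

```text
clock: 24.7
position: [0.628, -0.0299, 0.2216]
ee_rot: [0.0, 0.979, 0.204, 0.005]
contact_force: [0.5, -1.6, -0.3]
width: 0.06
gripper_force: 0.0
```

servo_tool --series "-0.04 0.03 0 0 0 0 0.3; -0.08 0.06 0 0 0 0 0.3; -0.12 0.09 0 0 0 0 0.3; -0.15 0.12 0 0 0 0 0.3; -0.18 0.15 0 0 0 0 0.3"

```text
clock: 25.2
position: [0.5164, -0.2427, 0.2179]
ee_rot: [0.0, 0.979, 0.202, 0.0]
contact_force: [0.8, -0.1, -0.3]
width: 0.0597
gripper_force: 0.0
```

servo_tool --series "0 0 0 0 0 0 0.3; 0 0 0 0 0 0 0.3; 0 0 0 0 0 0 0.3; 0 0 0 0 0 0 0.3; 0 0 0 0 0 0 0.3"

```text
clock: 25.7
position: [0.5181, -0.2401, 0.2178]
ee_rot: [-0.0, 0.979, 0.203, 0.0]
contact_force: [0.2, 1.3, 0.5]
width: 0.0598
gripper_force: 0.0
```

Run:
```python
from h import *
show(); s=eyes.get_image("side"); t=eyes.get_image("top")
c=np.zeros((600,640,3),np.uint8); c[:300]=cv2.resize(s[125:275,160:480],(640,300)); c[300:]=cv2.resize(t[90:240,220:540],(640,300))
cv2.imwrite("pics/f.png",c[:,:,::-1])
```

```text
t 25.7 pos [ 0.5181 -0.2401  0.2178] uv [0.4028 0.4047] phi 23.38 tz [ 0.e+00  1.e-04 -1.e+00] w 0.0598 gf 0.0 F [0.2 1.3 0.5]
```

View pics/f.png

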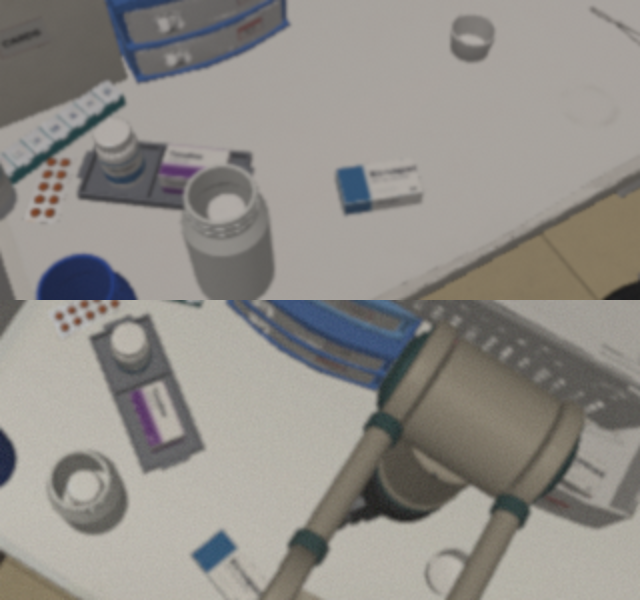

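The tall bottle stands in the square compartment at top-crop (130,343), and the carton lies flat in the long one at (155,415). The white cap shows in the jar at (83,487). The flat carton and the cup have not moved. I'm handing the job in.

```bash
python3 -c "
from rig import manip; print(manip.sign_off())"
```

```text
the job is handed in; nothing more can be done
None
```

Both kits are made up and handed in at about 26 s: the small then the middle bottle are in the jar, the tall bottle stands in the square compartment, the thick carton lies flat in the long one, and the flat carton and cup were left alone.

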